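# Hook the cup-rest arm into the slotted upright

### The arm

A 6-joint arm with a two-finger parallel gripper is mounted at the origin on the work surface. World frame = base frame: x ahead of the robot, y to its left, z up, the work surface at z = 0. Lengths are in m, angles in degrees, forces in N, time in s.
With the tool pointing down it reaches from about 0.2 to 0.875 m from the base axis. Payload 3.4 kg.
Tool frame: the origin (TCP) lies midway between the tips of the shut fingers; the grasp point (between the pads) lies 19 mm behind it; z points along the fingers, y is the line along which they close (so a half turn about z gives the same grasp; the last joint's range is limited). The gripper opens to 94 mm and grips with 3 to 60 N. Pads are 16 mm wide; open, the fingers measure 119 mm over their backs; the gripper's body (75 mm by 177 mm) begins 78 mm behind the grasp point.
Start: joints at [68.698, 15.808, 86.224, -0, 77.962, -6.933], TCP at [0.143, 0.557, 0.205] pointing down, gripper open.
Joint ranges: [-165.64, 165.64], [-43.16, 119.46], [12.63, 154.43], [-67.54, 247.53], [6.08, 155.33], [-154.97, 154.97]. Speed limits (degrees/s): [147.25, 147.25, 180, 180, 180, 180].

### API

Orientations are given as a 3x3 rotation matrix whose columns are the frame's x, y, z axes.
In Python, from rig import sensors, eyes, job gives the robot as it stands. The module is installed in compiled form; this text tells all that it offers.
- The arm moves only by the tool jog_arm, never from a script. Its argument "series" is one flat list of numbers, 7 for each row, row after row: the turn, a rotation vector about the tool's x, y, z in degrees, then the shift along the tool's x, y, z in cm, then the opening, from 0 (shut) to 1 (fully open). In form: [rx, ry, rz, x, y, z, hand, rx, ry, rz, x, y, z, hand, ...]. A call has 1 to 5 rows; each row shifts and turns the commanded pose from where the row before left it, along the tool's axes as they then stand; what a row does not reach is not made up. A row lasts 1/12 s, in which the tool goes at most 41.7 mm and 7.16 degrees, less where a joint would pass 70% of its speed; a pose out of reach is approached as far as the arm can. A call with a gripper value outside its range is refused whole. The fingers move at their own pace and stop on an object; the grip force is fixed at half the most. Time passes only in rows, so rows that do not move let the fingers close. It gives the time, the measured TCP pose, the force, the opening and the grip force at its end, in the units of the state.
- sensors.get_state(): the state, without advancing time (a new reading comes with each control period).
- eyes.read_camera(name): name is "side" or "top" or "wrist"; returns the picture (480x640x3 uint8, blue, green, red); there is no depth.
- eyes.camera_params(name): a dict with "camera_matrix" (3x3 intrinsics, pixels), "D" ([k1, k2, p1, p2, k3] as OpenCV has them; the pictures are not rectified), "R" (3x3) and "t" (3): a world point X has camera coordinates R X + t; the wrist camera has in their place "mount" (4x4, takes a point from camera to tool coordinates, whose origin is the TCP and whose axes are the flange's). Camera axes: x right, y down, z forward; pixel columns grow to the right and rows downward; lengths in m; the calibration is good to about 2 mm. A picture is of the moment at which its call begins: read the wrist's pose just before it. camera_params takes no time and is no camera call.
- job.hand_in(): hands the job in; it is judged then, once.
Trained networks look in the newest picture that a camera, given by its name, has taken for a name from the list of things; names that differ only in an ending like _2 or _b are one class to them, and where a whole thing is asked for, a point or a joint stands for the part that bears it (a point fixed in the world has none). Each returns a list of dicts, best first, with "conf" (0 to 1); they miss things now and then, are a little off and sometimes report something else, mostly with a low value. They report only what shows in the picture. A call takes as long as a camera call. They do not tell look-alikes from the thing itself.
- eyes.boxes_of(camera, thing): "bbox" ([left, top, right, bottom] in pixels, round what is visible of it).
- eyes.trace(camera, thing): "region" (480x640 bool, what is visible of it) and "bbox" ([left, top, right, bottom] in pixels, round what is visible of it).
- eyes.landmark_of(camera, thing): "centre" ([row, column] in pixels: a listed point, or the origin of a listed thing).
The state is a dict: "clock": time; "joint_pos": joint angles; "dq": joint speeds; "tau": joint torques, N m; "eef_pos": TCP position; "eef_rot": TCP orientation; "force": force on the tool from outside, world axes, zero at the start; "ft_torque": the same for the moment, N m; "opening": opening from 0.0 (shut) to 1.0 (fully open); "gripper_force": force on a finger pad.
Only numpy, scipy, OpenCV 4.12 (cv2) and the standard library are available. Lean on these libraries where they do the work, as an engineer would, in place of code of your own. Each camera call takes 0.05 s, during which the arm holds its last target. There are 200 camera calls.

### The job

First move the blue canister, upright, onto the bamboo coaster, because it stands in the way of the slotted steel upright. Then hook both claws of the red cup-rest arm into the two slots of the upright and press it down until it snaps fully home, and let go. Leave the glass cups and the cezve where they stand.

Things in the scene. Friction and masses are not known exactly. Their poses are not given: they have to be found in the camera images.
- bracket: Loose red cup-rest arm, 0.22 kg (+-30 %), at first standing on the worktop as it is to hang. Origin: underside level, middle of the spine's back face; x points out of the back (the claws' way), z up. mm: spine x -12..0, 10 wide, 96 high; bar x -120..-12, 12 wide, z 0..10; round pad at the front, radius 38, 6 thick, centred at x -125.
- web_grip (a point): On the bracket, at x -55, y 0, z 55 mm in its frame, same axes: where to grip, near the centre of mass. The web here is a vertical plate 10 mm thick (y -5..5), x -90..-12, z 10..75: fingers close across y, from above. Pressing down while gripping, or afterwards with closed fingers on the web's top edge near the spine (x -30), both work.
- claw_up (a point): Upper steel claw on the bracket's back: middle of the neck's underside at the spine, bracket x 0, z 76 mm; bracket's axes. Neck 7 mm wide, 8 high, reaches 7 mm out of the back to a hook (x 7..13) that hangs 20 mm below the neck's underside.
- claw_low (a point): Lower claw, the same as the upper one: bracket x 0, z 22 mm. Between them, at z 43, a round steel ear sticks out of each side of the spine, to y +-11 mm.
- seat (a point): Fixed upright: a point on the centre line of its plate's front face, 70 mm above the worktop. x points through the plate, front to back; z up. Plate 5 mm thick, 62 wide, its top 126 mm above this point. Locked, the bracket's origin and axes lie on this point's (about 2 mm play). Hold the bracket 20..32 mm (best 26) above that, push it along +x until the spine meets the plate, then straight down.
- slot_up (a point): Upper slot of the upright: middle of its lower edge, on the plate's front face, 76 mm above seat; seat's axes. Slot 14 mm wide, 40 high, open behind. The upper claw's neck must come to rest on this edge with its hook behind the plate.
- slot_low (a point): Lower slot, like the upper one, lower edge 22 mm above seat; takes the lower claw.
- catches (a point): Midway between two sprung brass catches on the plate's front, 7 mm before it and 50 above seat; seat's axes. Gap 16 mm; black housings at y 17..30 mm either side, 14 mm proud, 18 high. Over the last 14 mm down the bracket's ears must be pushed past them, with some 10 to 15 N (its weight is not enough); they then snap out over the ears and hold it.
- canister: Closed blue plastic canister with white press-button lid, loose, about 0.3 kg; blue body diameter 62 up to z 118, white lid diameter 64 up to z 136, grey button to z 140 mm. Origin: centre of its underside, z up. At first it stands 90 to 105 mm in front of the upright.
- coaster: Fixed round bamboo coaster, diameter 110, 8 mm thick. Origin: centre of its underside, on the worktop.
- cup0: Tulip glass cup (bystander), largest diameter 62, 78 mm high; origin at the centre of its underside.
- cup1: Like cup0.
- cup2: Like cup0.
- cezve: Terracotta-coloured ceramic cezve (bystander), bowl diameter 88, 75 mm high, with a wooden handle along its x reaching to 157 mm from the origin, 95 high; origin at the centre of its underside.
Things that resemble listed ones, but are neither listed nor needed, are in the scene too. Several things look just like the bracket: the one meant starts nearest to the robot's base. What is meant by the coaster is not yellow, and is the larger of those in its own colour.

How it is judged:
By the outcome, as a careful person would: the job done as asked, in the order asked, and still so for the second after the job is handed in, with the robot touching nothing.
It also fails if it takes over 72 s, if anything falls off the work surface, if the arm or the gripper's body presses on something with over 40 N, if the wrist force passes 120 N, or if a joint passes its speed limit or range.

## Working session

There is one attempt and no reset: what is moved stays moved. The work goes in short steps, Python scripts to look and compute and a tool call to move; the robot and the scene stay as the last step left them, time stands still between calls to the robot, and variables do not carry over. Pictures are saved under pics/ and viewed, at most 10 in all, crops included, and the job is handed in when it is done.

Besides the shell and the picture viewer there is one more tool, called after ">>>" as a command line: name --argument value ..., lists and objects as JSON in quotes. jog_arm: Moves the arm, as the interface text tells. Its arguments: {"type":"object","properties":{"series":{"type":"array"}},"required":["series"]}

```bash
mkdir -p pics
cat > h.py <<'E'
import numpy as np,cv2
from rig import sensors,eyes,job
def ray(cam,uv,st=None):
    p=eyes.camera_params(cam);K=np.array(p["camera_matrix"]);D=np.array(p["D"])
    n=cv2.undistortPoints(np.array([[uv]],float),K,D)[0,0];d=np.array([n[0],n[1],1.])
    if "R" in p and cam!="wrist":
        R=np.array(p["R"]);t=np.array(p["t"]).ravel();return -R.T@t,R.T@d
    M=np.array(p["mount"]);Rt=np.array(st["eef_rot"]);pt=np.array(st["eef_pos"])
    return Rt@M[:3,3]+pt,Rt@M[:3,:3]@d
def atz(cam,uv,z,st=None):
    o,d=ray(cam,uv,st);return o+d*(z-o[2])/d[2]
def tri(rays):
    A=np.zeros((3,3));b=np.zeros(3)
    for o,d in rays:
        d=d/np.linalg.norm(d);P=np.eye(3)-np.outer(d,d);A+=P;b+=P@o
    x=np.linalg.solve(A,b)
    return x,[np.linalg.norm(np.cross(x-o,d/np.linalg.norm(d))) for o,d in rays]
def proj(cam,X,st=None):
    p=eyes.camera_params(cam);K=np.array(p["camera_matrix"]);D=np.array(p["D"])
    X=np.atleast_2d(X)
    if cam!="wrist":
        c=X@np.array(p["R"]).T+np.array(p["t"]).ravel()
    else:
        M=np.array(p["mount"]);Rt=np.array(st["eef_rot"]);w=(X-np.array(st["eef_pos"]))@Rt
        c=(w-M[:3,3])@M[:3,:3]
    return cv2.projectPoints(c,np.zeros(3),np.zeros(3),K,D)[0][:,0]
E
python3 - <<'E'
from h import *
s=sensors.get_state();print(s["eef_pos"],np.round(s["eef_rot"],3).tolist(),s["opening"])
for c in("side","top"):
    im=eyes.read_camera(c);cv2.imwrite(f"pics/{c}0.png",im)
    o,_=ray(c,(320,240));print(c,o.round(3),np.round(eyes.camera_params(c)["R"],2).tolist())
    for t in("canister","coaster","bracket","cup0","cezve"):
        for r in eyes.boxes_of(c,t)[:6]:print(c,t,round(r["conf"],2),np.round(r["bbox"]).tolist())
    for t in("web_grip","claw_up","claw_low","seat","slot_up","slot_low","catches","canister","coaster","bracket"):
        print(c,t,[(round(r["conf"],2),np.round(r["centre"],1).tolist()) for r in eyes.landmark_of(c,t)[:6]])
E
```

```text
[0.14246883 0.55646114 0.20459732] [[-0.969, 0.248, -0.001], [0.248, 0.969, -0.002], [0.0, -0.002, -1.0]] 0.9987351853124659
side [ 0.288 -0.888  0.815] [[0.94, -0.35, 0.02], [-0.22, -0.62, -0.76], [0.27, 0.7, -0.66]]
side canister 0.91 [270.0, 160.0, 292.0, 209.0]
side coaster 0.94 [214.0, 205.0, 254.0, 234.0]
side coaster 0.91 [304.0, 240.0, 348.0, 270.0]
side bracket 0.89 [365.0, 313.0, 436.0, 359.0]
side bracket 0.88 [310.0, 397.0, 413.0, 451.0]
side bracket 0.67 [265.0, 285.0, 320.0, 365.0]
side cup0 0.96 [211.0, 225.0, 235.0, 261.0]
side cup0 0.93 [368.0, 251.0, 400.0, 288.0]
side cup0 0.71 [375.0, 221.0, 401.0, 249.0]
side cup0 0.37 [263.0, 282.0, 321.0, 371.0]
side cezve 0.92 [351.0, 160.0, 377.0, 224.0]
side web_grip [(0.95, [415.1, 371.4]), (0.76, [312.5, 280.2]), (0.68, [326.8, 397.0])]
side claw_up [(0.81, [290.2, 270.2]), (0.8, [405.5, 406.3]), (0.63, [329.0, 371.8]), (0.31, [250.8, 384.8])]
side claw_low [(0.97, [348.3, 370.0]), (0.89, [305.0, 269.3]), (0.71, [419.6, 397.6]), (0.32, [256.6, 225.8])]
side seat [(0.93, [169.1, 266.6])]
side slot_up [(0.76, [145.4, 264.8])
[... 1025 characters left out ...]
303.0]
top cup0 0.44 [93.0, 230.0, 143.0, 292.0]
top cezve 0.89 [157.0, 129.0, 250.0, 174.0]
top web_grip [(0.94, [288.6, 386.6]), (0.69, [190.7, 427.8]), (0.56, [244.7, 505.2])]
top claw_up [(0.87, [297.9, 359.7]), (0.76, [212.9, 436.0]), (0.61, [218.9, 508.7])]
top claw_low [(0.91, [298.9, 358.0]), (0.85, [224.6, 501.9]), (0.73, [222.2, 429.5])]
top seat [(0.7, [253.2, 132.4])]
top slot_up [(0.76, [247.8, 121.1]), (0.59, [157.4, 231.1])]
top slot_low [(0.72, [250.2, 128.6])]
top catches [(0.9, [247.3, 129.0])]
top canister [(0.74, [246.4, 179.6])]
top coaster [(0.93, [220.7, 288.7]), (0.65, [313.1, 197.2]), (0.62, [232.3, 348.4])]
top bracket [(0.81, [225.6, 429.1]), (0.7, [300.4, 360.3])]
```

View pics/side0.png

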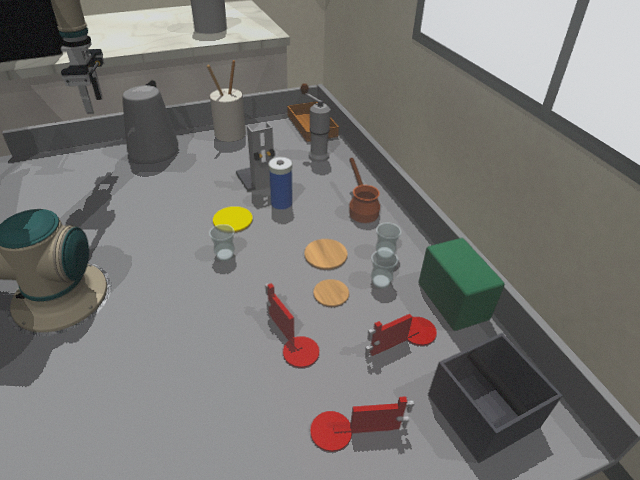

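View pics/top0.png

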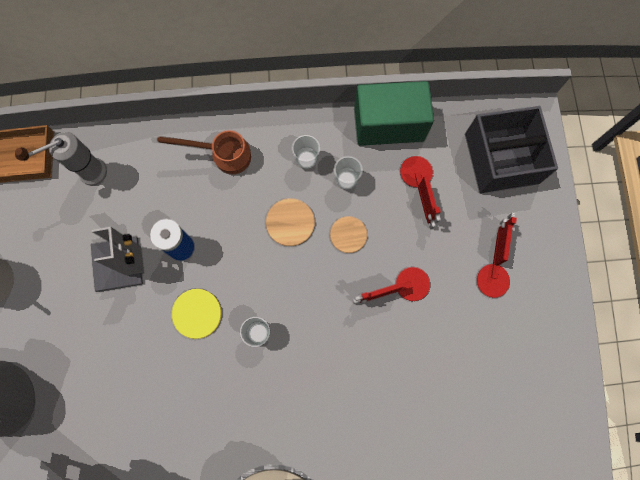

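Run:
```python
from h import *
for n,uv in dict(coA=(348,234),coB=(196,314),coC=(292,219),robot=(480,250)).items():print(n,atz("top",uv,.008).round(3))
def T(n,s,t):
    x,e=tri([ray("side",s[::-1]),ray("top",t[::-1])]);print(n,x.round(4),np.round(e,4))
T("b1 up",(290.2,270.2),(297.9,359.7));T("b1 low",(305,269.3),(298.9,358));T("b1 web",(312.5,280.2),(288.6,386.6))
T("b2 up",(329,371.8),(212.9,436));T("b2 low",(348.3,370),(222.2,429.5));T("b2 web",(326.8,397),(190.7,427.8))
T("b3 up",(405.5,406.3),(218.9,508.7));T("b3 low",(419.6,397.6),(224.6,501.9));T("b3 web",(415.1,371.4),(244.7,505.2))
T("seat",(169.1,266.6),(253.2,132.4));T("slot_up",(145.4,264.8),(247.8,121.1));T("slot_low",(166.1,263.3),(250.2,128.6));T("catches",(154.8,263.9),(247.3,129))
T("can",(204.5,279.7),(246.4,179.6))
print("lid", atz("top",(172,238),.136))
```

```text
coA [ 0.6   -0.204  0.008]
coB [0.444 0.141 0.008]
coC [ 0.643 -0.081  0.008]
robot [ 0.542 -0.497  0.008]
b1 up [ 0.4521 -0.2127  0.0739] [0.0036 0.0036]
b1 low [ 0.4516 -0.2123  0.0272] [0.0001 0.0001]
b1 web [ 0.4623 -0.2707  0.0635] [0.0026 0.0026]
b2 up [ 0.6131 -0.3881  0.0844] [0.0023 0.0023]
b2 low [ 0.6128 -0.3873  0.0191] [0.0014 0.0014]
b2 web [ 0.6732 -0.3827  0.0583] [0. 0.]
b3 up [ 0.5974 -0.5512  0.0713] [0.0025 0.0025]
b3 low [ 0.5924 -0.5497  0.0247] [0.0011 0.0011]
b3 web [ 0.5409 -0.5397  0.0562] [0.0006 0.0006]
seat [0.5815 0.2635 0.0656] [0.0041 0.0041]
slot_up [0.5781 0.2605 0.1463] [0.0052 0.0052]
slot_low [0.5802 0.2696 0.0744] [0.0024 0.0024]
catches [0.5777 0.2528 0.1217] [0.0005 0.0005]
can [ 0.5989  0.1777 -0.0061] [0.0019 0.0019]
lid [0.5879488  0.15892311 0.136     ]
```

The side picture shows three red brackets, at (293,325), (400,340) and (365,425). It also shows two bamboo discs, a large one at (326,253) and a small one at (331,292), plus a yellow disc at (233,218). The upright is at (262,160) with the canister in front of it at (281,185).

Candidates:
- **Brackets:** top (385,290) is 0.52 m from the base; (427,195) and (503,240) are about 0.76 m. I choose (385,290).
- **Coasters:** top (290,222) is bamboo, about 49 px across; (348,234) is bamboo, 34 px; (196,314) is yellow. I choose (290,222).

```bash
cat >> h.py <<'E'
def go(x,y,z,xang,rows=None):
    """print tool-frame total: rz deg, shift cm (in current tool axes) to reach TCP xyz with tool-x at world angle xang"""
    s=sensors.get_state();R=np.array(s["eef_rot"]);p=np.array(s["eef_pos"])
    a=np.radians(xang);Rt=np.array([[np.cos(a),np.sin(a),0],[np.sin(a),-np.cos(a),0],[0,0,-1]])
    from scipy.spatial.transform import Rotation as Ro
    print("rot",Ro.from_matrix(R.T@Rt).as_rotvec(degrees=True).round(2),"shift_tool_cm",(R.T@(np.array([x,y,z])-p)*100).round(2),"shift after turn",(Rt.T@(np.array([x,y,z])-p)*100).round(2))
E
python3 - <<'E'
from h import *
print(np.round(eyes.camera_params("wrist")["mount"],3),np.round(eyes.camera_params("wrist")["camera_matrix"],0).tolist())
for z in(0,.15,.25):print(z,[atz("top",u,z).round(2).tolist() for u in((5,400),(0,285),(85,160))])
go(.50,.12,.36,90)
t=cv2.imread("pics/top0.png");a=t[190:320,330:540];b=t[180:300,240:380]
cv2.imwrite("pics/crop0.png",np.vstack([cv2.resize(a,(800,495))[:,:],]))
E
```

```text
[[ 0.001 -0.965 -0.262  0.075]
 [ 1.     0.001  0.001  0.   ]
 [-0.    -0.262  0.965 -0.179]
 [ 0.     0.     0.     1.   ]] [[332.0, 0.0, 322.0], [0.0, 332.0, 241.0], [0.0, 0.0, 1.0]]
0 [[0.27, 0.59, 0.0], [0.54, 0.61, 0.0], [0.83, 0.4, 0.0]]
0.15 [[0.28, 0.51, 0.15], [0.51, 0.52, 0.15], [0.77, 0.34, 0.15]]
0.25 [[0.29, 0.45, 0.25], [0.5, 0.46, 0.25], [0.72, 0.3, 0.25]]
rot [ 1.000e-02 -0.000e+00  7.563e+01] shift_tool_cm [-45.46 -33.47 -15.45] shift after turn [-43.7   35.73 -15.45]
```

View pics/crop0.png

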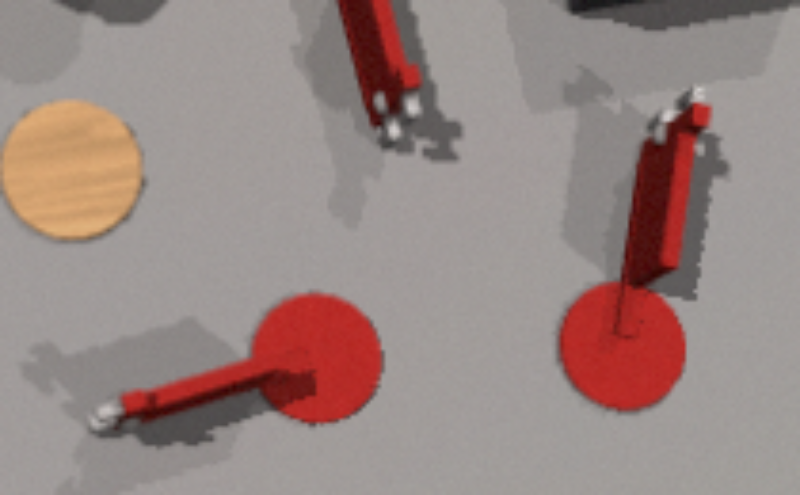

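The crop confirms the choice: the lower-left bracket at (200,385) in the crop has its claws pointing to +y, and the small bamboo disc is at (70,170). Now I'll raise, turn and hover near the upright.

>>> jog_arm --series '[0,0,6.9,0,0,-4,0.85,0,0,6.9,0,0,-4,0.85,0,0,6.9,0,0,-4,0.85,0,0,6.9,0,0,-3.5,0.85,0,0,6.9,0,0,0,0.85]'

```text
clock: 2.02
eef_pos: [0.1437, 0.5597, 0.3687]
eef_rot: [[-0.653, 0.757, 0.005], [0.757, 0.653, 0.014], [0.007, 0.013, -1.0]]
force: [0.8, 1.0, 0.3]
opening: 0.851
gripper_force: 0.0
```

>>> jog_arm --series '[0,0,6.9,0,0,0,0.85,0,0,6.9,0,0,0,0.85,0,0,6.9,0,0,0,0.85,0,0,6.9,0,0,0,0.85,0,0,6.9,0,0,0,0.85]'

```text
clock: 2.43
eef_pos: [0.1427, 0.557, 0.3605]
eef_rot: [[-0.11, 0.994, 0.0], [0.994, 0.11, 0.0], [0.0, 0.0, -1.0]]
force: [-1.3, 0.3, -0.1]
opening: 0.853
gripper_force: 0.0
```

>>> jog_arm --series '[0,0,6.6,-3,2.5,0,0.85,0,0,0,-3,2.5,0,0.85,0,0,0,-3,2.5,0,0.85,0,0,0,-3,2.5,0,0.85,0,0,0,-3,2.5,0,0.85]'

```text
clock: 2.85
eef_pos: [0.2717, 0.4087, 0.3605]
eef_rot: [[-0.001, 1.0, 0.0], [1.0, 0.001, 0.0], [0.0, 0.0, -1.0]]
force: [0.6, 0.7, 0.6]
opening: 0.848
gripper_force: 0.0
```

>>> jog_arm --series '[0,0,0,-3,2.5,0,0.85,0,0,0,-3,2.5,0,0.85,0,0,0,-3,2.5,0,0.85,0,0,0,-3,2.5,0,0.85,0,0,0,-3,2.5,0,0.85]'

```text
clock: 3.27
eef_pos: [0.3969, 0.2586, 0.3607]
eef_rot: [[-0.001, 1.0, 0.001], [1.0, 0.001, 0.0], [0.0, 0.001, -1.0]]
force: [0.1, 0.9, -0.3]
opening: 0.848
gripper_force: 0.0
```

>>> jog_arm --series '[0,0,0,-3,2.5,0,0.85,0,0,0,-3,2.5,0,0.85,0,0,0,-3,2.5,0,0.85,0,0,0,-2.7,2.5,0,0.85,0,0,0,0,0,0,0.85]'

```text
clock: 3.68
eef_pos: [0.5004, 0.1382, 0.3594]
eef_rot: [[0.006, 1.0, 0.001], [1.0, -0.006, -0.003], [-0.003, 0.001, -1.0]]
force: [0.5, 0.4, -0.2]
opening: 0.852
gripper_force: 0.0
```

Run:
```python
from h import *
s=sensors.get_state();print(s["clock"],s["eef_pos"],np.round(s["joint_pos"],1),np.round(s["eef_rot"],3).tolist())
im=eyes.read_camera("wrist");cv2.imwrite("pics/w1.png",im)
for t,z in(("canister",None),("coaster",.008),("seat",.07),("slot_up",.146),("slot_low",.092),("catches",.12)):
    for r in eyes.landmark_of("wrist",t)[:4]:
        uv=r["centre"][::-1];print(t,round(r["conf"],2),np.round(uv,1),atz("wrist",uv,z or 0,s).round(4))
```

```text
3.6833 [0.50041531 0.13824678 0.35936457] [ 7.9  8.1 75.1 -0.2 96.7  8.3] [[0.006, 1.0, 0.001], [1.0, -0.006, -0.003], [-0.003, 0.001, -1.0]]
canister 0.82 [384.1 175.9] [0.6015 0.1747 0.    ]
canister 0.25 [498.6 246.3] [0.8045 0.0561 0.    ]
coaster 0.76 [398.  315.6] [ 0.6357 -0.0687  0.008 ]
coaster 0.76 [290.  192.7] [0.4509 0.1495 0.008 ]
coaster 0.74 [295.7 393.1] [ 0.4496 -0.233   0.008 ]
seat 0.9 [377.4 113.9] [0.5763 0.2619 0.07  ]
slot_up 0.96 [387.2 102.4] [0.5746 0.2665 0.146 ]
slot_low 0.97 [379.3 114.7] [0.5752 0.2587 0.092 ]
catches 0.95 [388.1 114.8] [0.5811 0.2559 0.12  ]
```

View pics/w1.png

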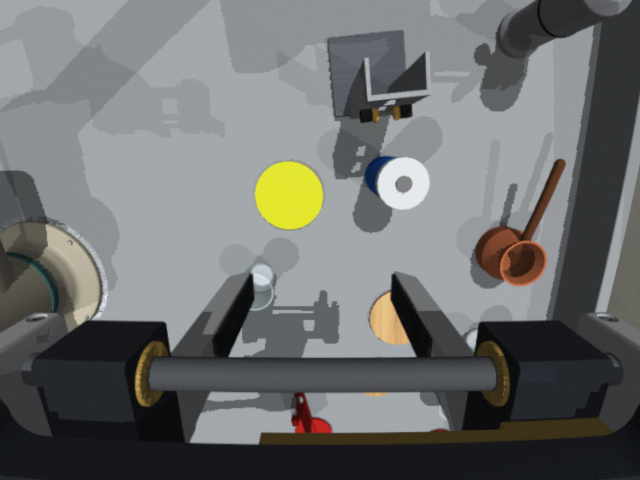

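The wrist picture shows the canister lid centre at (403,184). The plate's top edge runs from (365,97) to (430,93), with side flanges behind it and the catches at (388,113).

Run:
```python
from h import *
im0=cv2.imread("pics/w1.png")
s=sensors.get_state();print(s["eef_pos"],s["clock"])
im=eyes.read_camera("wrist");cv2.imwrite("pics/w2.png",im);print(np.abs(im.astype(int)-im0).mean())
for t in("canister","cezve","cup0"):
  for r in eyes.trace("wrist",t)[:3]:print(t,r["conf"],r["bbox"])
# lid: bright white blob
m=cv2.inRange(im,(190,190,190),(255,255,255));n,l,st,c=cv2.connectedComponentsWithStats(m)
for i in range(1,n):
    if st[i,4]>300:
        print("white",st[i],c[i].round(1)); x,y,w,h=st[i,:4];print(atz("wrist",(x+w/2,y+h/2),.136,s).round(4))
cv2.imwrite("pics/w2c.png",cv2.resize(im[20:150,310:450],None,fx=4.5,fy=4.5,interpolation=cv2.INTER_CUBIC))
```

```text
[0.49530296 0.14445266 0.36086223] 4.0333
6.376715494791667
canister 0.83 [368.7, 161.1, 430.8, 217.3]
cezve 0.56 [475.8, 165.3, 568.5, 290.8]
cezve 0.38 [332.5, 35.9, 437.4, 129.8]
cup0 0.66 [254.1, 266.9, 280.2, 312.6]
cup0 0.46 [466.0, 333.9, 474.4, 350.4]
white [ 382  164   51   52 1841] [407.2 189.5]
[0.6    0.1758 0.136 ]
```

View pics/w2c.png

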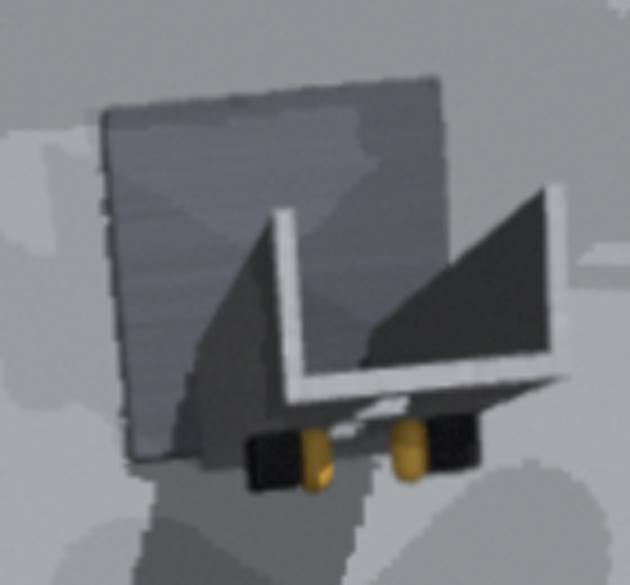

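The crop shows the plate top's front corners at (287,402) and (563,378). The catches are at (317,460) and (409,450) and the housings sit outside them.

Run:
```python
from h import *
s=sensors.get_state();print(s["eef_pos"])
a=atz("wrist",(310+287/4.5,20+402/4.5),.196,s);b=atz("wrist",(310+563/4.5,20+378/4.5),.196,s)
print(a,b,np.linalg.norm(a-b),(a+b)/2,np.degrees(np.arctan2(b[1]-a[1],b[0]-a[0])))
# side/top check of midpoint
m=(a+b)/2
for c in("side","top"):print(c,proj(c,[a,b,m]).round(1).tolist())
for c,h in((("top"),.136),):
    im=cv2.imread("pics/top0.png")
    q=cv2.inRange(im[205:260,140:200],(190,190,190),(255,255,255));n,l,st,cc=cv2.connectedComponentsWithStats(q)
    i=1+st[1:,4].argmax();x,y,w,hh=st[i,:4];print(st[i],atz("top",(140+x+w/2,205+y+hh/2),.136))
go(.60,.173,.20,90)
```

```text
[0.49569676 0.14400284 0.3607379 ]
[0.54678576 0.26044607 0.196     ] [0.60685434 0.26625261 0.196     ] 0.06034857705232671 [0.57682005 0.26334934 0.196     ] 5.521356727392902
side [[251.1, 131.7], [271.5, 127.4], [261.4, 129.5]]
top [[112.7, 256.0], [110.0, 225.7], [111.3, 240.7]]
[ 10  14  30  30 603] [0.59724478 0.17319019 0.136     ]
rot [ 0.03 -0.01  0.12] shift_tool_cm [ 2.88 10.43 16.08] shift after turn [ 2.9  10.43 16.07]
```

>>> jog_arm --series '[0,0,0,1,3.4,0,0.95,0,0,0,1,3.4,0,0.95,0,0,0,1,3.5,0,0.95,0,0,0,0,0,4,0.95,0,0,0,0,0,4,0.95]'

```text
clock: 4.65
eef_pos: [0.6038, 0.1747, 0.2816]
eef_rot: [[-0.001, 1.0, 0.008], [1.0, 0.001, 0.002], [0.002, 0.008, -1.0]]
force: [0.3, -0.2, -0.8]
opening: 0.949
gripper_force: 0.0
```

>>> jog_arm --series '[0,0,0,0,0,4,0.95,0,0,0,0,0,3,0.95,0,0,0,0,0,0,0.95,0,0,0,0,0,0,0.95,0,0,0,0,0,0,0.95]'

```text
clock: 5.07
eef_pos: [0.6006, 0.1738, 0.2128]
eef_rot: [[-0.001, 1.0, 0.004], [1.0, 0.001, 0.001], [0.001, 0.004, -1.0]]
force: [0.3, 0.2, 1.4]
opening: 0.95
gripper_force: 0.0
```

Run:
```python
from h import *
s=sensors.get_state();print(s["eef_pos"],s["clock"],s["force"])
im=eyes.read_camera("wrist");cv2.imwrite("pics/w3.png",im)
m=cv2.inRange(im,(185,185,185),(255,255,255));n,l,st,c=cv2.connectedComponentsWithStats(m)
for i in range(1,n):
    if st[i,4]>1500:
        x,y,w,h=st[i,:4];print(st[i],atz("wrist",(x+w/2,y+h/2),.136,s).round(4))
go(.598,.1745,.078,90)
```

```text
[0.60055316 0.17383313 0.21275466] 5.0667 [0.26510226 0.22359447 1.39509704]
[ 281  208   79   76 4126] [0.6004 0.1766 0.136 ]
rot [ 0.31 -0.06  0.04] shift_tool_cm [ 0.05 -0.37 13.55] shift after turn [ 0.07 -0.3  13.55]
```

>>> jog_arm --series '[0,0,0,0.1,0,3.5,0.95,0,0,0,0,0,3.5,0.95,0,0,0,0,0,3.5,0.95,0,0,0,0,0,3,0.95,0,0,0,0,0,0,0.95]'

```text
clock: 5.53
eef_pos: [0.5966, 0.1739, 0.0722]
eef_rot: [[-0.001, 1.0, -0.007], [1.0, 0.001, -0.001], [-0.001, -0.007, -1.0]]
force: [-0.1, -0.2, -0.6]
opening: 0.948
gripper_force: 0.0
```

>>> jog_arm --series '[0,0,0,0,0,0,0.5,0,0,0,0,0,0,0.5,0,0,0,0,0,0,0.5,0,0,0,0,0,0,0.5,0,0,0,0,0,0,0.5]'

```text
clock: 5.95
eef_pos: [0.6006, 0.1747, 0.0781]
eef_rot: [[-0.001, 1.0, 0.004], [1.0, 0.001, 0.001], [0.001, 0.004, -1.0]]
force: [-0.6, 0.6, 6.3]
opening: 0.675
gripper_force: 30.0
```

>>> jog_arm --series '[0,0,0,0,0,-2,0.5,0,0,0,0,0,-3,0.5,0,0,0,0,0,-3,0.5,0,0,0,-1,0,-2,0.5,0,0,0,-2,0,0,0.5]'

```text
clock: 6.37
eef_pos: [0.6023, 0.1466, 0.181]
eef_rot: [[-0.003, 1.0, 0.01], [1.0, 0.003, 0.003], [0.003, 0.01, -1.0]]
force: [0.5, -0.3, -3.8]
opening: 0.674
gripper_force: 30.0
```

Run:
```python
from h import *
s=sensors.get_state();print(s["eef_pos"],s["clock"],s["force"],s["opening"])
im=cv2.imread("pics/top0.png")
hsv=cv2.cvtColor(im,cv2.COLOR_BGR2HSV);m=cv2.inRange(hsv,(8,60,100),(22,200,255))
n,l,st,c=cv2.connectedComponentsWithStats(m)
for i in range(1,n):
    if st[i,4]>500:
        ct=cv2.findContours((l==i).astype('uint8'),0,1)[0][0];e=cv2.fitEllipse(cv2.convexHull(ct));print(e[0],e[1],atz("top",e[0],.008).round(4))
for t in("cup0",):
    print([ (atz("top",r["centre"][::-1],0).round(3).tolist()) for r in eyes.landmark_of("top",t)[:4]])
go(.643,-.082,.18,90)
```

```text
[0.60227671 0.14656775 0.18104984] 6.3667 [ 0.54303459 -0.30122705 -3.79011712] 0.6736060301945298
(21.236997604370117, 150.8781280517578) (54.279518127441406, 71.25940704345703) [0.8618 0.5665 0.008 ]
(605.2999877929688, 124.11688995361328) (22.55281639099121, 31.1029109954834) [ 0.832  -0.8601  0.008 ]
(289.7945556640625, 221.84237670898438) (47.931060791015625, 49.11423873901367) [ 0.6366 -0.0758  0.008 ]
(348.25537109375, 234.1632843017578) (36.68606948852539, 37.65788650512695) [ 0.5992 -0.2041  0.008 ]
[[0.777, -0.114, 0.0], [0.728, -0.209, 0.0], [0.395, 0.001, 0.0]]
rot [0.35 0.22 0.05] shift_tool_cm [-2.227e+01  4.190e+00 -1.000e-02] shift after turn [-22.26   4.21  -0.12]
```

>>> jog_arm --series '[0,0,0,-3.2,0.5,0,0.5,0,0,0,-3.2,0.5,0,0.5,0,0,0,-3.2,0.5,0,0.5,0,0,0,-3.2,0.5,0,0.5,0,0,0,-3.2,0.5,0,0.5]'

```text
clock: 6.83
eef_pos: [0.6238, -0.017, 0.1752]
eef_rot: [[-0.001, 1.0, -0.001], [1.0, 0.001, 0.0], [0.0, -0.001, -1.0]]
force: [-0.2, 0.6, -2.8]
opening: 0.673
gripper_force: 30.0
```

>>> jog_arm --series '[0,0,0,-3,0.5,0,0.5,0,0,0,-2,0.4,0,0.5,0,0,0,-1.1,0.2,0,0.5,0,0,0,0,0,0,0.5,0,0,0,0,0,0,0.5]'

```text
clock: 7.25
eef_pos: [0.6349, -0.076, 0.175]
eef_rot: [[0.0, 1.0, -0.001], [1.0, -0.0, 0.002], [0.002, -0.001, -1.0]]
force: [0.0, -0.8, -3.4]
opening: 0.673
gripper_force: 30.0
```

Run:
```python
from h import *
s=sensors.get_state();print(s["eef_pos"],s["clock"],s["force"],s["opening"])
go(.6366,-.0758,.087,90)
for c in("top","side"):
    im=eyes.read_camera(c);cv2.imwrite(f"pics/{c}1.png",im)
    r=eyes.landmark_of(c,"canister")[:2];print(c,[(x["conf"],x["centre"]) for x in r])
    print(proj(c,[[.6366,-.0758,.1],[.6366,-.0758,.008]]))
```

```text
[ 0.63485476 -0.07602998  0.17502227] 7.25 [ 0.01349773 -0.75879313 -3.40562569] 0.6730585611056549
rot [-0.07 -0.09 -0.02] shift_tool_cm [0.01 0.19 8.8 ] shift after turn [0.02 0.17 8.8 ]
top []
[[287.63415946 211.1501036 ]
 [289.79912281 221.82175546]]
side [(0.85, [226.1, 324.6]), (0.6, [168.9, 264.8])]
[[325.60660147 225.05736547]
 [324.34862158 253.22415533]]
```

>>> jog_arm --series '[0,0,0,0,0.1,3,0.5,0,0,0,0,0,3,0.5,0,0,0,0,0,1.7,0.5,0,0,0,0,0,0.5,0.5,0,0,0,0,0,0.3,0.5]'

```text
clock: 7.87
eef_pos: [0.6357, -0.0754, 0.0895]
eef_rot: [[-0.002, 1.0, -0.002], [1.0, 0.002, 0.001], [0.001, -0.002, -1.0]]
force: [-0.3, 0.5, -2.8]
opening: 0.676
gripper_force: 30.0
```

>>> jog_arm --series '[0,0,0,0,0,0.1,0.5,0,0,0,0,0,0,0.5,0,0,0,0,0,0.1,0.5,0,0,0,0,0,0,0.5]'

```text
clock: 8.2
eef_pos: [0.6371, -0.0767, 0.0897]
eef_rot: [[-0.001, 1.0, 0.002], [1.0, 0.001, -0.0], [-0.0, 0.002, -1.0]]
force: [0.2, 0.1, -2.0]
opening: 0.679
gripper_force: 30.0
```

Still carrying it, so I'll go down in millimetres.

>>> jog_arm --series '[0,0,0,0,0,0.1,0.5,0,0,0,0,0,0.1,0.5,0,0,0,0,0,0,0.5,0,0,0,0,0,0,0.5]'

```text
clock: 8.53
eef_pos: [0.6367, -0.0767, 0.0871]
eef_rot: [[-0.0, 1.0, 0.001], [1.0, 0.0, -0.0], [-0.0, 0.001, -1.0]]
force: [-0.1, 1.6, 0.3]
opening: 0.673
gripper_force: 30.0
```

>>> jog_arm --series '[0,0,0,0,0,0.1,0.5,0,0,0,0,0,0,0.5,0,0,0,0,0,0,0.5]'

```text
clock: 8.78
eef_pos: [0.6368, -0.0765, 0.0869]
eef_rot: [[-0.0, 1.0, 0.002], [1.0, 0.0, 0.0], [0.0, 0.002, -1.0]]
force: [-1.0, 1.0, 5.0]
opening: 0.674
gripper_force: 30.0
```

>>> jog_arm --series '[0,0,0,0,0,0,0.9,0,0,0,0,0,0,0.9,0,0,0,0,0,0,0.9,0,0,0,0,0,-3,0.9,0,0,0,0,0,-4,0.9]'

```text
clock: 9.2
eef_pos: [0.6334, -0.0761, 0.1519]
eef_rot: [[-0.0, 1.0, -0.009], [1.0, 0.0, 0.002], [0.002, -0.009, -1.0]]
force: [1.4, 0.0, -0.1]
opening: 0.899
gripper_force: 0.0
```

>>> jog_arm --series '[0,0,0,0,0,-4,0.9,0,0,0,0,0,-4,0.9,0,0,0,0,0,-4,0.9,0,0,0,-3,-2.5,0,0.9,0,0,0,-3,-2.5,0,0.9]'

```text
clock: 9.62
eef_pos: [0.5885, -0.1369, 0.2786]
eef_rot: [[-0.004, 1.0, 0.007], [1.0, 0.004, -0.002], [-0.002, 0.007, -1.0]]
force: [-1.0, -0.7, -0.4]
opening: 0.902
gripper_force: 0.0
```

>>> jog_arm --series '[0,0,0,-3,-2.5,0,0.9,0,0,0,-3,-2.5,0,0.9,0,0,0,-3,-2.5,0,0.9,0,0,0,-3,-2.5,0,0.9,0,0,0,-3,-2.5,0,0.9]'

```text
clock: 10.03
eef_pos: [0.46, -0.2879, 0.2753]
eef_rot: [[-0.001, 1.0, 0.0], [1.0, 0.001, -0.0], [-0.0, 0.0, -1.0]]
force: [-0.4, -1.3, 0.3]
opening: 0.898
gripper_force: 0.0
```

>>> jog_arm --series '[0,0,-6,0,0,0,0.6,0,0,-4,0,0,0,0.4,0,0,0,0,0,0,0.4,0,0,0,0,0,0,0.4,0,0,0,0,0,0,0.4]'

```text
clock: 10.45
eef_pos: [0.4616, -0.2865, 0.2753]
eef_rot: [[-0.173, 0.985, -0.0], [0.985, 0.173, 0.0], [0.0, -0.0, -1.0]]
force: [-0.3, -0.1, -0.3]
opening: 0.583
gripper_force: 0.0
```

Run:
```python
from h import *
s=sensors.get_state();print(s["eef_pos"],s["clock"],s["force"],s["opening"])
im=eyes.read_camera("wrist");cv2.imwrite("pics/w4.png",im)
for t,z in(("web_grip",.055),("claw_up",.076),("claw_low",.022),("bracket",0)):
    for r in eyes.landmark_of("wrist",t)[:3]:
        uv=r["centre"][::-1];print(t,round(r["conf"],2),np.round(uv,1),atz("wrist",uv,z,s).round(4))
for c in("top","side"):
    im=eyes.read_camera(c);cv2.imwrite(f"pics/{c}2.png",im)
    for t in("canister","coaster"):print(c,t,[(round(x["conf"],2),x["centre"]) for x in eyes.landmark_of(c,t)[:2]])
print(proj("side",[[.6366,-.0758,.008]]))
im=cv2.imread("pics/top2.png")
cv2.imwrite("pics/m1.png",np.hstack([cv2.imread("pics/w4.png")[:,100:540],cv2.resize(cv2.imread("pics/side2.png")[150:330,220:350],(347,480))]))
```

```text
[ 0.46162204 -0.28651679  0.27526435] 10.45 [-0.29451291 -0.09453699 -0.29168056] 0.583416320705894
web_grip 0.84 [327.2 200.8] [ 0.4655 -0.2674  0.055 ]
web_grip 0.83 [345.3 392.7] [ 0.5406 -0.535   0.055 ]
web_grip 0.7 [464.5 312. ] [ 0.6733 -0.3817  0.055 ]
claw_up 0.94 [382. 416.] [ 0.5945 -0.5483  0.076 ]
claw_up 0.77 [322.8 155.2] [ 0.4508 -0.2154  0.076 ]
claw_up 0.77 [425.7 314.5] [ 0.6131 -0.3844  0.076 ]
claw_low 0.82 [375.9 390.1] [ 0.5943 -0.5489  0.022 ]
claw_low 0.8 [323.1 156. ] [ 0.4516 -0.2169  0.022 ]
claw_low 0.62 [416.1 298. ] [ 0.6162 -0.3862  0.022 ]
bracket 0.88 [411.1 294. ] [ 0.6156 -0.39    0.    ]
bracket 0.57 [324.9 153.5] [ 0.4535 -0.2135  0.    ]
top canister [(0.81, [222.3, 290.4]), (0.5, [249.9, 127.3])]
top coaster [(0.91, [236.9, 348.4]), (0.85, [313.7, 197.7])]
side canister [(0.71, [254.6, 321.7])]
side coaster [(0.92, [217.8, 233.9]), (0.88, [298.5, 332.9])]
[[324.34862158 253.22415533]]
```

View pics/m1.png

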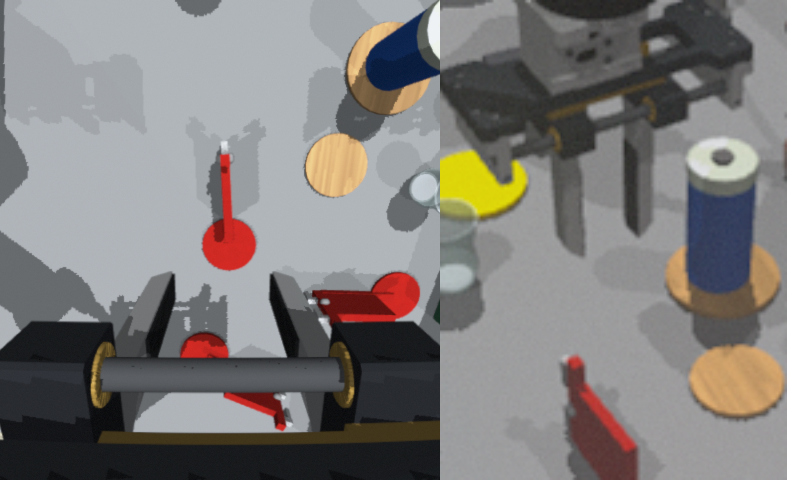

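The left half shows the target bracket under the gripper: claws at image (224,146), pad centre (229,244). The right half shows the canister upright in the middle of the large bamboo coaster.

Run:
```python
from h import *
s=sensors.get_state();im=cv2.imread("pics/w4.png")
hsv=cv2.cvtColor(im,cv2.COLOR_BGR2HSV);m=cv2.inRange(hsv,(0,150,150),(8,255,255))|cv2.inRange(hsv,(174,150,150),(180,255,255))
n,l,st,c=cv2.connectedComponentsWithStats(m)
i=l[185,326];print(i,st[i])
k=(l==i).astype('uint8');y,x=np.nonzero(k)
pad=cv2.morphologyEx(k,cv2.MORPH_OPEN,np.ones((21,21),np.uint8));e=cv2.fitEllipse(cv2.findContours(pad,0,1)[0][0]);print(e)
P=atz("wrist",e[0],.006,s);print("pad",P)
pts=[]
for v in range(172,212,4):
    u=np.nonzero(k[v,250:400])[0]+250;q=atz("wrist",(u.mean(),v),.075,s);pts.append(q[:2]);print(v,u.min(),u.max(),q.round(4))
pts=np.array(pts);f=cv2.fitLine(pts.astype('float32'),cv2.DIST_HUBER,0,.01,.01).ravel();print(f)
a=np.arctan2(f[1],f[0]);print("web yaw",np.degrees(a)%180)
O=np.array([.452,-.2145]);print("pad->origin",np.linalg.norm(O-P[:2]),np.degrees(np.arctan2(*(O-P[:2])[::-1])))
```

```text
1 [ 303  155   53  115 2429]
((332.27471923828125, 246.77670288085938), (39.22332763671875, 49.844451904296875), 39.05808639526367)
pad [ 0.48612135 -0.33703766  0.006     ]
172 322 329 [ 0.458 -0.233  0.075]
176 321 329 [ 0.4571 -0.2376  0.075 ]
180 322 329 [ 0.4585 -0.2419  0.075 ]
184 322 329 [ 0.4593 -0.2463  0.075 ]
188 322 329 [ 0.4601 -0.2508  0.075 ]
192 322 330 [ 0.4614 -0.2551  0.075 ]
196 322 330 [ 0.4622 -0.2596  0.075 ]
200 323 330 [ 0.4636 -0.2641  0.075 ]
204 323 330 [ 0.4644 -0.2686  0.075 ]
208 323 330 [ 0.4653 -0.2732  0.075 ]
[ 0.20488852 -0.97878534  0.46098596 -0.25302646]
web yaw 101.822975
pad->origin 0.12719961944094585 105.56018072385045
```

Run:
```python
from h import *
go(.464,-.268,.036,102)
```

```text
rot [ 0.   -0.   -1.97] shift_tool_cm [ 1.79  0.57 23.95] shift after turn [ 1.77  0.63 23.94]
```

>>> jog_arm --series '[0,0,-2,1.8,0.6,3,0.4,0,0,0,0,0,4,0.4,0,0,0,0,0,4,0.4,0,0,0,0,0,3,0.4,0,0,0,0,0,0,0.4]'

```text
clock: 11.42
eef_pos: [0.4602, -0.2648, 0.1296]
eef_rot: [[-0.208, 0.978, -0.01], [0.978, 0.209, 0.008], [0.01, -0.008, -1.0]]
force: [-1.1, 0.2, -0.7]
opening: 0.402
gripper_force: 0.0
```

Run:
```python
from h import *
s=sensors.get_state();print(s["eef_pos"],s["opening"])
im=eyes.read_camera("wrist");cv2.imwrite("pics/w5.png",im)
hsv=cv2.cvtColor(im,cv2.COLOR_BGR2HSV);m=cv2.inRange(hsv,(0,150,150),(8,255,255))|cv2.inRange(hsv,(174,150,150),(180,255,255))
for v in range(120,330,15):
    u=np.nonzero(m[v])[0]; 
    if len(u):print(v,u.min(),u.max(),len(u),atz("wrist",(np.median(u),v),.075,s).round(4))
for t,z in(("web_grip",.055),("claw_up",.076)):
    print(t,[(round(r["conf"],2),np.round(r["centre"][::-1]),atz("wrist",r["centre"][::-1],z,s).round(4)) for r in eyes.landmark_of("wrist",t)[:2]])
go(.464,-.268,.036,102)
```

```text
[ 0.46020229 -0.26481845  0.12963807] 0.40155132538233046
195 319 332 14 [ 0.4532 -0.2186  0.075 ]
210 331 332 2 [ 0.4596 -0.2281  0.075 ]
225 320 332 13 [ 0.4581 -0.2396  0.075 ]
240 320 332 13 [ 0.4605 -0.2505  0.075 ]
255 321 332 12 [ 0.4633 -0.2615  0.075 ]
270 321 333 13 [ 0.4661 -0.2729  0.075 ]
285 298 354 38 [ 0.4749 -0.2832  0.075 ]
300 291 348 19 [ 0.4803 -0.2947  0.075 ]
315 323 327 5 [ 0.4725 -0.3093  0.075 ]
web_grip [(0.83, array([328., 255.]), array([ 0.4656, -0.2675,  0.055 ])), (0.75, array([514., 409.]), array([ 0.6703, -0.3787,  0.055 ]))]
claw_up [(0.74, array([323., 190.]), array([ 0.4504, -0.2153,  0.076 ]))]
rot [0.09 0.09 0.02] shift_tool_cm [ 0.12 -0.12 10.09] shift after turn [ 0.1  -0.11 10.09]
```

>>> jog_arm --series '[0,0,-0.7,0,0,3.5,0.4,0,0,0,0,0,3.5,0.4,0,0,0,0,0,2.7,0.4,0,0,0,0,0,0,0.4,0,0,0,0,0,0,0]'

```text
clock: 11.98
eef_pos: [0.4652, -0.2688, 0.0398]
eef_rot: [[-0.22, 0.975, 0.001], [0.975, 0.22, -0.001], [-0.001, 0.001, -1.0]]
force: [0.0, -0.7, 0.5]
opening: 0.357
gripper_force: 0.0
```

>>> jog_arm --series '[0,0,0,0,0,0,0,0,0,0,0,0,0,0,0,0,0,0,0,0,0,0,0,0,0,0,0,0,0,0,0,0,0,0,0]'

```text
clock: 12.4
eef_pos: [0.4652, -0.2689, 0.0402]
eef_rot: [[-0.22, 0.975, 0.003], [0.975, 0.22, -0.002], [-0.003, 0.002, -1.0]]
force: [0.2, -0.5, 6.6]
opening: 0.103
gripper_force: 30.0
```

>>> jog_arm --series '[0,0,0,0,0,-2,0,0,0,0,0,0,-3,0,0,0,0,0,0,-4,0,0,0,0,0,0,-4,0,0,0,0,0,0,-4,0]'

```text
clock: 12.82
eef_pos: [0.4635, -0.2673, 0.2099]
eef_rot: [[-0.22, 0.975, -0.001], [0.975, 0.22, 0.001], [0.001, -0.001, -1.0]]
force: [0.4, -0.2, -2.2]
opening: 0.103
gripper_force: 30.0
```

>>> jog_arm --series '[0,0,1.5,0,0,-4,0,0,0,2,0,0,-4,0,0,0,2,0,0,-1,0,0,0,1.7,0,0,0,0,0,0,0,2,0.8,0,0]'

```text
clock: 13.23
eef_pos: [0.47, -0.2502, 0.2996]
eef_rot: [[-0.092, 0.996, 0.001], [0.996, 0.092, -0.004], [-0.004, 0.001, -1.0]]
force: [0.4, 0.9, -2.8]
opening: 0.104
gripper_force: 30.0
```

>>> jog_arm --series '[0,0,0,3,1.2,0,0,0,0,0,3.3,1.3,0,0,0,0,0,3.3,1.3,0,0,0,0,0,3.3,1.3,0,0,0,0,0,3.3,1.3,0,0]'

```text
clock: 13.65
eef_pos: [0.518, -0.0781, 0.2982]
eef_rot: [[-0.096, 0.995, -0.001], [0.995, 0.096, 0.001], [0.001, -0.001, -1.0]]
force: [0.8, 0.6, -3.2]
opening: 0.1
gripper_force: 30.0
```

>>> jog_arm --series '[0,0,0,3.3,1.3,0,0,0,0,0,3.3,1.3,0,0,0,0,0,3.3,1.3,0,0,0,0,0,3.3,1.3,0,0,0,0,0,3.3,1.3,0,0]'

```text
clock: 14.07
eef_pos: [0.5668, 0.0925, 0.2982]
eef_rot: [[-0.097, 0.995, -0.001], [0.995, 0.097, 0.0], [0.0, -0.001, -1.0]]
force: [0.9, 0.3, -1.8]
opening: 0.103
gripper_force: 30.0
```

>>> jog_arm --series '[0,0,0,3,1.2,0,0,0,0,0,2,0.8,0,0,0,0,0,1,0.4,0,0,0,0,0,0,0,0,0,0,0,0,0,0,0,0]'

```text
clock: 14.48
eef_pos: [0.5848, 0.152, 0.298]
eef_rot: [[-0.097, 0.995, -0.001], [0.995, 0.097, -0.001], [-0.001, -0.001, -1.0]]
force: [-0.4, -1.1, -2.5]
opening: 0.107
gripper_force: 30.0
```

Run:
```python
from h import *
s=sensors.get_state();print(s["eef_pos"],s["clock"],s["force"],s["opening"],np.round(s["joint_pos"]))
im=eyes.read_camera("wrist");cv2.imwrite("pics/w6.png",im)
for t,z in(("seat",.07),("slot_up",.146),("slot_low",.092),("catches",.12)):
    for r in eyes.landmark_of("wrist",t)[:2]:
        uv=r["centre"][::-1];print(t,round(r["conf"],2),np.round(uv,1),atz("wrist",uv,z,s).round(4))
zb=s["eef_pos"][2]-.04
for t,z in(("claw_up",zb+.076),("web_grip",zb+.055)):
    for r in eyes.landmark_of("wrist",t)[:2]:
        uv=r["centre"][::-1];print(t,round(r["conf"],2),np.round(uv,1),atz("wrist",uv,z,s).round(4))
# predicted plate corners
print(proj("wrist",[[.5468,.2604,.196],[.6069,.2663,.196]],s))
go(.587,.1575,.136,95.5)
cv2.imwrite("pics/w6c.png",cv2.resize(im[90:330,200:460],(780,600)[:2] if 0 else (650,600),interpolation=cv2.INTER_CUBIC))
```

```text
[0.58476974 0.15203749 0.29801954] 14.4833 [-0.36327178 -1.10700332 -2.51611823] 0.10711499687332533 [ 8. 16. 72. -0. 91.  2.]
seat 0.87 [324.4 121.6] [0.5773 0.2613 0.07  ]
slot_up 0.78 [324.5 109.1] [0.5765 0.2663 0.146 ]
slot_up 0.55 [319.  197.4] [0.5793 0.1829 0.146 ]
slot_low 0.67 [323.3 120. ] [0.576  0.2611 0.092 ]
catches 0.75 [326.4 119.2] [0.5792 0.2598 0.12  ]
claw_up 0.73 [319.7 197.3] [0.579  0.2087 0.334 ]
web_grip 0.67 [324.5 292.7] [0.5866 0.1553 0.313 ]
[[287.05792653 105.45090956]
 [362.97072939 105.52235702]]
rot [ 0.02  0.   -0.05] shift_tool_cm [ 0.57  0.24 16.28] shift after turn [ 0.57  0.24 16.28]
```

View pics/w6c.png

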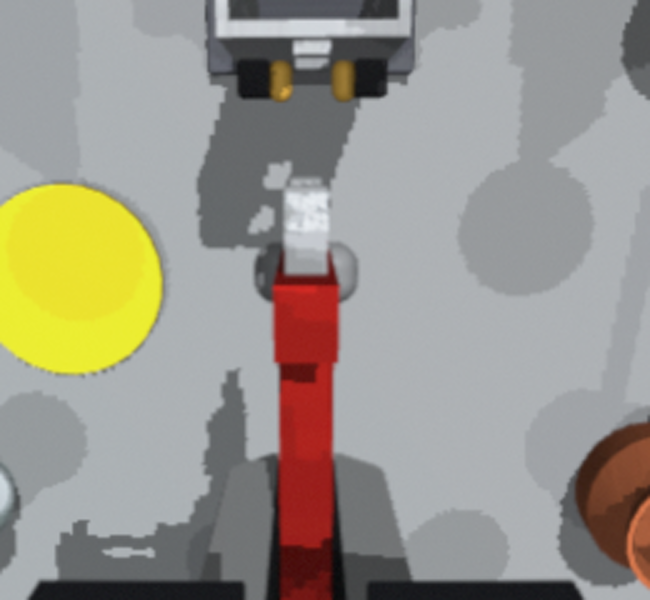

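The crop shows the bracket aligned with the upright: spine at (306,290), claw tip at (306,190), plate front edge from (217,38) to (412,37) and level. It needs about 3 mm to the right.

>>> jog_arm --series '[0,0,0,0,0.3,3,0,0,0,0,0,0,4,0,0,0,0,0,0,4,0,0,0,0,0,0,3,0,0,0,0,0,0,2.2,0]'

```text
clock: 15.25
eef_pos: [0.5863, 0.1521, 0.1333]
eef_rot: [[-0.096, 0.995, -0.004], [0.995, 0.096, -0.001], [-0.0, -0.004, -1.0]]
force: [-0.5, -0.1, -1.9]
opening: 0.103
gripper_force: 30.0
```

>>> jog_arm --series '[0,0,0,0,0,0,0,0,0,0,0,0,0,0,0,0,0,0,0,0,0,0,0,0,0,0,0,0]'

```text
clock: 15.58
eef_pos: [0.59, 0.1531, 0.1389]
eef_rot: [[-0.096, 0.995, 0.005], [0.995, 0.096, 0.001], [0.0, 0.005, -1.0]]
force: [1.5, -0.6, -3.3]
opening: 0.103
gripper_force: 30.0
```

Run:
```python
from h import *
s=sensors.get_state();print(s["eef_pos"],s["clock"],s["force"],s["opening"],np.round(s["eef_rot"],3)[:,0])
im=eyes.read_camera("wrist");cv2.imwrite("pics/w7.png",im)
im2=eyes.read_camera("side");cv2.imwrite("pics/side7.png",im2)
print(proj("wrist",[[.5468,.2604,.196],[.6069,.2663,.196]],s))
for cam in("wrist","side"):
  for t in("claw_up","claw_low","slot_up","slot_low","seat","bracket"):
    print(cam,t,[(round(r["conf"],2),np.round(r["centre"][::-1],1).tolist()) for r in eyes.landmark_of(cam,t)[:3]])
R=np.array(s["eef_rot"]);p=np.array(s["eef_pos"]);o=p+R@[.056,0,.04]
print("bracket origin",o,"pred side claws",proj("side",[o+[0,0,.076],o+[0,0,.022],[.577,.263,.146],[.577,.263,.092]]).round(1).tolist())
a=cv2.resize(im[60:330,190:470],(415,400),interpolation=cv2.INTER_CUBIC);b=cv2.resize(im2[110:220,220:325],(382,400),interpolation=cv2.INTER_CUBIC)
cv2.imwrite("pics/m2.png",np.hstack([a,b]))
```

```text
[0.59002636 0.15310331 0.13893357] 15.5833 [ 1.46448298 -0.58323203 -3.31180987] 0.10324896599360842 [-0.096  0.995  0.   ]
[[223.24375974  44.85749374]
 [403.93895674  44.81628627]]
wrist claw_up [(0.94, [321.9, 198.3])]
wrist claw_low [(0.96, [320.4, 186.2])]
wrist slot_up [(0.58, [313.0, 72.8])]
wrist slot_low [(0.86, [316.8, 96.1])]
wrist seat [(0.58, [317.0, 98.7])]
wrist bracket [(0.81, [321.1, 179.8]), (0.55, [319.5, 198.9])]
side claw_up [(0.85, [408.6, 405.5]), (0.74, [372.2, 330.0]), (0.17, [263.4, 144.1])]
side claw_low [(0.82, [369.8, 347.7]), (0.77, [271.4, 160.0]), (0.68, [399.7, 421.2])]
side slot_up [(0.63, [265.0, 144.3]), (0.51, [377.7, 283.0])]
side slot_low [(0.8, [264.8, 164.8]), (0.49, [323.5, 253.2])]
side seat [(0.87, [263.1, 166.6]), (0.21, [270.6, 147.1])]
side bracket [(0.82, [274.1, 171.1]), (0.79, [398.1, 426.9]), (0.74, [323.8, 254.6])]
bracket origin [0.58482244 0.20887218 0.09894916] pred side claws [[270.1, 145.1], [270.9, 162.3], [262.4, 145.6], [263.4, 162.0]]
```

View pics/m2.png

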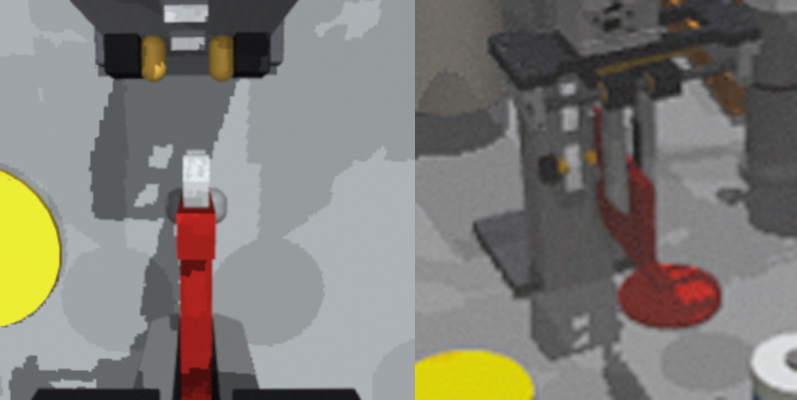

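The left panel shows the catches at (152,60) and (221,60), midpoint 186, with the claw at (196,165), so the bracket is a few mm too far right. The right panel shows the bracket in front of the plate at about the right height. I'll re-measure now it has settled.

Run:
```python
from h import *
s=sensors.get_state();print(s["eef_pos"],s["clock"],np.round(s["eef_rot"],4).tolist())
im=eyes.read_camera("wrist");cv2.imwrite("pics/w8.png",im)
hsv=cv2.cvtColor(im,cv2.COLOR_BGR2HSV);m=cv2.inRange(hsv[:140,230:410],(14,120,70),(26,255,255))
n,l,st,c=cv2.connectedComponentsWithStats(m)
R=np.array(s["eef_rot"]);p=np.array(s["eef_pos"])
g=[]
for i in range(1,n):
    if st[i,4]>40:
        uv=c[i]+[230,0];X=atz("wrist",uv,.125,s);g.append(X);print("gold",st[i],uv.round(1),X.round(4),"tool",(R.T@(X-p)).round(4))
k=cv2.inRange(hsv,(0,150,80),(8,255,255))|cv2.inRange(hsv,(174,150,80),(180,255,255))
zb=p[2]-.04
for v in range(198,232,4):
    u=np.nonzero(k[v,280:370])[0]+280
    if len(u):X=atz("wrist",((u.min()+u.max()+1)/2,v),zb+.096,s);print(v,u.min(),u.max(),(R.T@(X-p)).round(4))
```

```text
[0.58818827 0.15296964 0.13640441] 16.2833 [[-0.0964, 0.9953, -0.0002], [0.9953, 0.0964, 0.0001], [0.0001, -0.0002, -1.0]]
gold [ 59  83  17  32 458] [296.4  98.4] [0.5651 0.255  0.125 ] tool [ 0.1038 -0.0131  0.0114]
gold [105  83  16  31 455] [342.6  97.8] [0.5898 0.2577 0.125 ] tool [0.1041 0.0117 0.0114]
198 311 332 [ 0.0593  0.0006 -0.056 ]
202 310 333 [ 0.0578  0.0006 -0.056 ]
206 309 334 [ 0.0563  0.0006 -0.056 ]
210 310 334 [ 0.0548  0.0008 -0.056 ]
214 310 334 [ 0.0533  0.0008 -0.056 ]
218 310 334 [ 0.0518  0.0008 -0.056 ]
222 310 334 [ 0.0502  0.0008 -0.056 ]
226 310 334 [ 0.0487  0.0008 -0.056 ]
230 310 334 [ 0.0471  0.0008 -0.056 ]
```

>>> jog_arm --series '[0,0,0,0,-0.15,0,0,0,0,0,1,0,0,0,0,0,0,1,0,0,0,0,0,0,1,0,0,0,0,0,0,1,0,0,0]'

```text
clock: 16.75
eef_pos: [0.5827, 0.1941, 0.1365]
eef_rot: [[-0.097, 0.995, 0.0], [0.995, 0.097, 0.0], [0.0, 0.0, -1.0]]
force: [0.8, -0.0, -3.3]
opening: 0.104
gripper_force: 30.0
```

>>> jog_arm --series '[0,0,0,0.4,0,0,0,0,0,0,0.3,0,0,0,0,0,0,0,0,0,0,0,0,0,0,0,0,0]'

```text
clock: 17.08
eef_pos: [0.5821, 0.1997, 0.1364]
eef_rot: [[-0.097, 0.995, -0.0], [0.995, 0.097, -0.0], [-0.0, -0.0, -1.0]]
force: [-0.0, 0.6, -1.2]
opening: 0.102
gripper_force: 30.0
```

Run:
```python
from h import *
s=sensors.get_state();print(s["eef_pos"],s["clock"],s["force"],s["ft_torque"])
print("spine to plate mm",1000*((np.array([.577,.263])-np.array(s["eef_pos"])[:2])@[-.096,.995]-.057))
```

```text
[0.58214555 0.19971108 0.13641492] 17.0833 [-0.02832646  0.55090686 -1.22322108] [-0.09842969  0.12070845 -0.00123964]
spine to plate mm 6.466444201469419
```

The claws have entered without resistance. I'll creep on to contact.

>>> jog_arm --series '[0,0,0,0.2,0,0,0,0,0,0,0.2,0,0,0,0,0,0,0,0,0,0]'

```text
clock: 17.33
eef_pos: [0.5819, 0.2037, 0.1365]
eef_rot: [[-0.096, 0.995, 0.0], [0.995, 0.096, 0.0], [0.0, 0.0, -1.0]]
force: [0.3, -0.3, -2.3]
opening: 0.107
gripper_force: 30.0
```

>>> jog_arm --series '[0,0,0,0.15,0,0,0,0,0,0,0.1,0,0,0,0,0,0,0,0,0,0]'

```text
clock: 17.58
eef_pos: [0.5816, 0.2062, 0.1365]
eef_rot: [[-0.096, 0.995, 0.0], [0.995, 0.096, 0.0], [0.0, 0.0, -1.0]]
force: [-0.0, -0.9, -1.8]
opening: 0.103
gripper_force: 30.0
```

>>> jog_arm --series '[0,0,0,0.15,0,0,0,0,0,0,0.05,0,0,0,0,0,0,0,0,0,0]'

```text
clock: 17.83
eef_pos: [0.5816, 0.207, 0.1365]
eef_rot: [[-0.097, 0.995, 0.0], [0.995, 0.097, -0.002], [-0.002, 0.0, -1.0]]
force: [0.4, -4.0, -2.1]
opening: 0.105
gripper_force: 30.0
```

>>> jog_arm --series '[0,0,0,0.1,0,0,0,0,0,0,0,0,0,0,0,0,0,0,0,0,0]'

```text
clock: 18.08
eef_pos: [0.5816, 0.207, 0.1367]
eef_rot: [[-0.097, 0.995, 0.0], [0.995, 0.097, -0.004], [-0.004, 0.0, -1.0]]
force: [0.3, -6.4, -1.5]
opening: 0.101
gripper_force: 30.0
```

It's in contact at about 6 N, where predicted. Now straight down.

>>> jog_arm --series '[0,0,0,-0.1,0,0.3,0,0,0,0,0,0,0.4,0,0,0,0,0,0,0.4,0,0,0,0,0,0,0,0]'

```text
clock: 18.42
eef_pos: [0.5814, 0.2074, 0.1246]
eef_rot: [[-0.096, 0.995, -0.0], [0.995, 0.096, -0.001], [-0.001, -0.0, -1.0]]
force: [0.5, -5.1, -2.0]
opening: 0.105
gripper_force: 30.0
```

>>> jog_arm --series '[0,0,0,0,0,0.4,0,0,0,0,0,0,0.3,0,0,0,0,0,0,0,0]'

```text
clock: 18.67
eef_pos: [0.5818, 0.2074, 0.1188]
eef_rot: [[-0.096, 0.995, 0.001], [0.995, 0.096, -0.001], [-0.001, 0.001, -1.0]]
force: [1.4, -5.3, -1.3]
opening: 0.104
gripper_force: 30.0
```

>>> jog_arm --series '[0,0,0,0,0,0.3,0,0,0,0,0,0,0.3,0,0,0,0,0,0,0,0]'

```text
clock: 18.92
eef_pos: [0.5813, 0.2074, 0.1115]
eef_rot: [[-0.096, 0.995, -0.0], [0.995, 0.096, -0.001], [-0.001, -0.001, -1.0]]
force: [1.9, -4.4, -6.7]
opening: 0.105
gripper_force: 30.0
```

>>> jog_arm --series '[0,0,0,0,0,0.2,0,0,0,0,0,0,0.2,0,0,0,0,0,0,0,0]'

```text
clock: 19.17
eef_pos: [0.5817, 0.2073, 0.1095]
eef_rot: [[-0.097, 0.995, 0.001], [0.995, 0.097, -0.001], [-0.001, 0.001, -1.0]]
force: [-1.3, -6.8, 3.8]
opening: 0.105
gripper_force: 30.0
```

>>> jog_arm --series '[0,0,0,0,0,0.2,0,0,0,0,0,0,0,0,0,0,0,0,0,0,0]'

```text
clock: 19.42
eef_pos: [0.5819, 0.2071, 0.1087]
eef_rot: [[-0.097, 0.995, 0.002], [0.995, 0.097, -0.002], [-0.002, 0.002, -1.0]]
force: [-0.7, -8.1, 9.8]
opening: 0.104
gripper_force: 30.0
```

>>> jog_arm --series '[0,0,0,0,0,0.2,0,0,0,0,0,0,0,0,0,0,0,0,0,0,0]'

```text
clock: 19.67
eef_pos: [0.5822, 0.2068, 0.1077]
eef_rot: [[-0.097, 0.995, 0.003], [0.995, 0.097, -0.002], [-0.002, 0.003, -1.0]]
force: [-1.8, -8.5, 13.2]
opening: 0.105
gripper_force: 30.0
```

Run:
```python
from h import *
s=sensors.get_state();print(s["eef_pos"],s["clock"],s["force"],s["ft_torque"])
o=np.array([.577,.263,.07])
im=eyes.read_camera("side");im2=eyes.read_camera("wrist")
cv2.imwrite("pics/m3.png",np.hstack([cv2.resize(im2[20:290,190:470],(415,400),interpolation=cv2.INTER_CUBIC),cv2.resize(im[110:220,220:325],(382,400),interpolation=cv2.INTER_CUBIC)]))
```

```text
[0.5821918  0.20684866 0.10767844] 19.6667 [-1.82364425 -8.50054753 13.18490983] [-1.38855489  0.64259793  0.22409069]
```

View pics/m3.png

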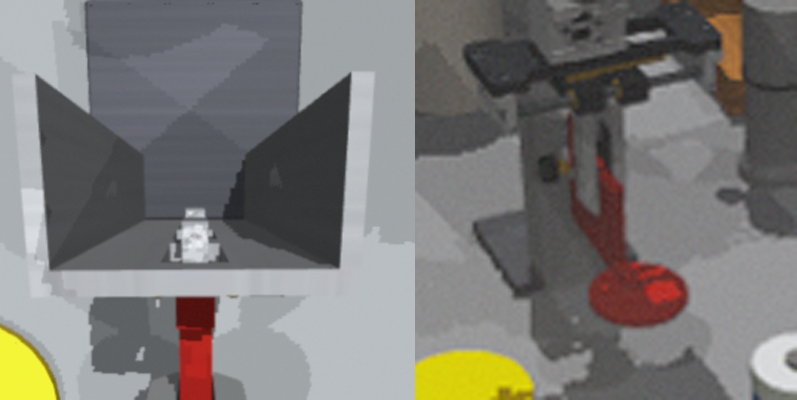

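The left panel shows the upper claw behind the plate in mid-slot at (195,240), and the right panel shows the spine between the catches. I'll press harder, then do a gentle pull test.

>>> jog_arm --series '[0,0,0,0,0,0.2,0,0,0,0,0,0,0.1,0,0,0,0,0,0,0,0]'

```text
clock: 20.02
eef_pos: [0.5828, 0.2069, 0.1074]
eef_rot: [[-0.098, 0.995, 0.005], [0.995, 0.098, -0.002], [-0.002, 0.005, -1.0]]
force: [-5.0, -9.1, 24.6]
opening: 0.101
gripper_force: 30.1
```

>>> jog_arm --series '[0,0,0,0,0,-0.4,0,0,0,0,0,0,-0.2,0,0,0,0,0,0,0,0]'

```text
clock: 20.27
eef_pos: [0.5818, 0.2069, 0.1082]
eef_rot: [[-0.097, 0.995, 0.001], [0.995, 0.097, -0.002], [-0.002, 0.001, -1.0]]
force: [1.4, -5.6, 0.2]
opening: 0.104
gripper_force: 30.0
```

>>> jog_arm --series '[0,0,0,0,0,-0.2,0,0,0,0,0,0,0,0,0,0,0,0,0,0,0]'

```text
clock: 20.52
eef_pos: [0.5815, 0.2072, 0.1091]
eef_rot: [[-0.097, 0.995, -0.0], [0.995, 0.097, -0.002], [-0.002, -0.0, -1.0]]
force: [0.6, -5.3, -2.9]
opening: 0.104
gripper_force: 30.0
```

>>> jog_arm --series '[0,0,0,0,0,-0.2,0,0,0,0,0,0,0,0,0,0,0,0,0,0,0]'

```text
clock: 20.77
eef_pos: [0.581, 0.2081, 0.1105]
eef_rot: [[-0.096, 0.995, -0.001], [0.995, 0.096, -0.0], [-0.0, -0.001, -1.0]]
force: [2.1, -2.1, -8.6]
opening: 0.103
gripper_force: 30.0
```

>>> jog_arm --series '[0,0,0,0,0,-0.2,0,0,0,0,0,0,0,0,0,0,0,0,0,0,0]'

```text
clock: 21.02
eef_pos: [0.5807, 0.2087, 0.1128]
eef_rot: [[-0.096, 0.995, -0.002], [0.995, 0.096, 0.001], [0.001, -0.002, -1.0]]
force: [0.2, -0.9, -10.2]
opening: 0.104
gripper_force: 30.0
```

>>> jog_arm --series '[0,0,0,0,0,0.4,0,0,0,0,0,0,0.3,0,0,0,0,0,0,0.2,0,0,0,0,0,0,0,0]'

```text
clock: 21.35
eef_pos: [0.5822, 0.2078, 0.1078]
eef_rot: [[-0.097, 0.995, 0.003], [0.995, 0.097, 0.0], [-0.0, 0.003, -1.0]]
force: [-1.9, -5.0, 7.1]
opening: 0.105
gripper_force: 30.0
```

>>> jog_arm --series '[0,0,0,0,0,0.2,0,0,0,0,0,0,0,0,0,0,0,0,0,0,0]'

```text
clock: 21.6
eef_pos: [0.5825, 0.2078, 0.1076]
eef_rot: [[-0.097, 0.995, 0.005], [0.995, 0.097, 0.0], [-0.0, 0.005, -1.0]]
force: [-3.2, -5.5, 15.9]
opening: 0.104
gripper_force: 30.0
```

Same hard stop. I'll unload, open, back off upward and inspect.

>>> jog_arm --series '[0,0,0,0,0,-0.3,0,0,0,0,0,0,0,0,0,0,0,0,0,0,0.35,0,0,0,0,0,0,0.35,0,0,0,0,0,0,0.35]'

```text
clock: 22.02
eef_pos: [0.5815, 0.209, 0.1054]
eef_rot: [[-0.096, 0.995, 0.0], [0.995, 0.096, 0.002], [0.002, 0.0, -1.0]]
force: [0.2, 0.8, 0.3]
opening: 0.283
gripper_force: 0.0
```

>>> jog_arm --series '[0,0,0,0,0,-2,0.35,0,0,0,0,0,-3,0.35,0,0,0,0,0,-3,0.35,0,0,0,-3,0,-4,0.35,0,0,0,-3,0,-3,0.35]'

```text
clock: 22.43
eef_pos: [0.5866, 0.1557, 0.2497]
eef_rot: [[-0.1, 0.995, 0.0], [0.995, 0.1, 0.002], [0.002, 0.001, -1.0]]
force: [1.0, -0.6, 0.3]
opening: 0.352
gripper_force: 0.0
```

>>> jog_arm --series '[0,0,0,-4,0,0,0,0,0,0,-4,0,0,0,0,0,0,0,0,0,0,0,0,0,0,0,0,0,0,0,0,0,0,0,0]'

```text
clock: 22.85
eef_pos: [0.5943, 0.0749, 0.2477]
eef_rot: [[-0.096, 0.995, -0.001], [0.995, 0.096, 0.002], [0.002, -0.001, -1.0]]
force: [-0.4, 0.3, -0.5]
opening: 0.034
gripper_force: 0.0
```

Run:
```python
from h import *
s=sensors.get_state();print(s["eef_pos"],s["clock"],s["force"],s["opening"])
im=eyes.read_camera("side");im2=eyes.read_camera("wrist");cv2.imwrite("pics/side9.png",im);cv2.imwrite("pics/w9.png",im2)
o=np.array([.577,.263,.07])
for cam in("side","wrist"):
  for t in("claw_up","claw_low","web_grip","bracket","seat"):
    print(cam,t,[(round(r["conf"],2),np.round(r["centre"][::-1],1).tolist()) for r in eyes.landmark_of(cam,t)[:2]])
x=np.array([-.096,.995,0])
for cam in("side","wrist"):print(cam,proj(cam,[o+[0,0,.076],o+[0,0,.022],o-.055*x+[0,0,.055],o,o-.125*x+[0,0,.006],o-.012*x+[0,0,.096],o+[0,0,.096]],s).round(1).tolist())
c=proj("wrist",[o],s)[0].astype(int);print(c)
b=im2[60:300,200:460]
cv2.imwrite("pics/m4.png",np.hstack([cv2.resize(b,(400,370),interpolation=cv2.INTER_CUBIC),cv2.resize(im[118:218,228:336],(400,370),interpolation=cv2.INTER_CUBIC)]))
```

```text
[0.59426327 0.07490041 0.24772967] 22.85 [-0.38086468  0.25477592 -0.53744093] 0.0339439831719761
side claw_up [(0.87, [264.6, 147.2]), (0.79, [404.1, 402.2])]
side claw_low [(0.74, [370.6, 346.3]), (0.66, [398.9, 416.8])]
side web_grip [(0.88, [270.2, 160.5]), (0.74, [395.8, 325.2])]
side bracket [(0.94, [265.1, 172.8]), (0.89, [399.6, 426.0])]
side seat [(0.89, [264.9, 167.4])]
wrist claw_up []
wrist claw_low [(0.78, [322.8, 28.8])]
wrist web_grip [(0.85, [321.4, 82.7])]
wrist bracket [(0.68, [323.2, 34.6])]
wrist seat [(0.8, [324.4, 33.2]), (0.33, [475.1, 242.2])]
side [[262.4, 145.6], [263.4, 162.0], [270.0, 161.3], [263.7, 168.5], [280.3, 188.9], [263.6, 141.2], [262.0, 139.3]]
wrist [[322.5, -1.8], [322.4, 24.5], [322.3, 81.3], [322.4, 32.8], [322.2, 163.7], [322.5, 4.4], [322.5, -14.4]]
[322  32]
```

View pics/m4.png

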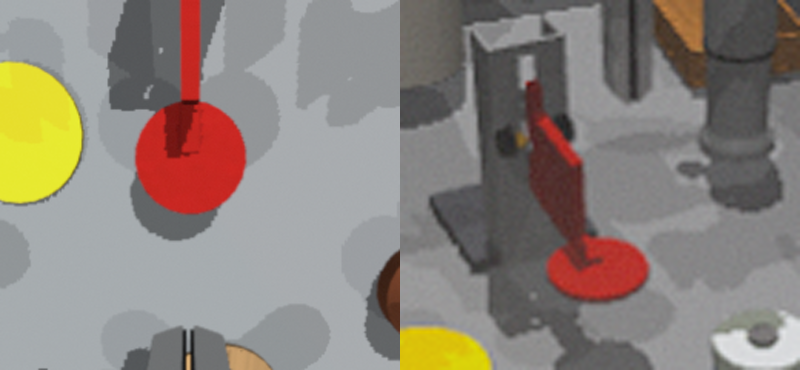

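The left panel shows the arm hanging straight, pad at (190,157). The right panel shows the spine top at (533,85) between the catches, within 1 px of the seated projection. To be sure it's home I'll press once more with closed fingers on the web top near the spine; the expected contact height is z = 0.145.

>>> jog_arm --series '[0,0,0,4,0,0,0,0,0,0,4,0,0,0,0,0,0,4,0,0,0,0,0,0,3.7,0.1,0,0,0,0,0,0,0,2,0]'

```text
clock: 23.87
eef_pos: [0.5816, 0.2381, 0.2318]
eef_rot: [[-0.102, 0.995, 0.008], [0.995, 0.102, 0.007], [0.006, 0.008, -1.0]]
force: [1.0, 0.1, -0.3]
opening: 0.008
gripper_force: 0.0
```

>>> jog_arm --series '[0,0,0,0,0,3,0,0,0,0,0,0,3,0,0,0,0,0,0,1.2,0,0,0,0,0,0,0,0,0,0,0,0,0,0,0]'

```text
clock: 24.28
eef_pos: [0.5801, 0.2306, 0.1559]
eef_rot: [[-0.096, 0.995, -0.001], [0.995, 0.096, -0.0], [-0.0, -0.001, -1.0]]
force: [0.3, -0.6, -0.2]
opening: 0.003
gripper_force: 0.0
```

>>> jog_arm --series '[0,0,0,0,0,0.3,0,0,0,0,0,0,0.2,0,0,0,0,0,0,0,0,0,0,0,0,0,0,0]'

```text
clock: 24.62
eef_pos: [0.5807, 0.2306, 0.1521]
eef_rot: [[-0.096, 0.995, 0.002], [0.995, 0.096, 0.001], [0.0, 0.002, -1.0]]
force: [0.6, 0.2, 0.1]
opening: 0.006
gripper_force: 0.0
```

>>> jog_arm --series '[0,0,0,0,0,0.2,0,0,0,0,0,0,0.2,0,0,0,0,0,0,0,0,0,0,0,0,0,0,0]'

```text
clock: 24.95
eef_pos: [0.5801, 0.2306, 0.1471]
eef_rot: [[-0.096, 0.995, -0.0], [0.995, 0.096, 0.0], [0.0, -0.0, -1.0]]
force: [0.2, -0.8, 0.0]
opening: 0.002
gripper_force: 0.0
```

>>> jog_arm --series '[0,0,0,0,0,0.2,0,0,0,0,0,0,0.1,0,0,0,0,0,0,0,0,0,0,0,0,0,0,0]'

```text
clock: 25.28
eef_pos: [0.5803, 0.2306, 0.1444]
eef_rot: [[-0.096, 0.995, 0.0], [0.995, 0.096, 0.0], [0.0, 0.0, -1.0]]
force: [-0.7, -0.6, 2.0]
opening: 0.009
gripper_force: 0.6
```

>>> jog_arm --series '[0,0,0,0,0,0.2,0,0,0,0,0,0,0,0,0,0,0,0,0,0,0]'

```text
clock: 25.53
eef_pos: [0.5811, 0.2307, 0.1442]
eef_rot: [[-0.096, 0.995, 0.003], [0.995, 0.096, 0.001], [0.0, 0.003, -1.0]]
force: [-1.0, -0.4, 7.8]
opening: 0.004
gripper_force: 3.9
```

Contact came at 0.1444 m, so the bracket is at home height. I'll press up to about 25 N, then retreat.

>>> jog_arm --series '[0,0,0,0,0,0.2,0,0,0,0,0,0,0.2,0,0,0,0,0,0,0,0,0,0,0,0,0,0,0]'

```text
clock: 25.87
eef_pos: [0.5826, 0.2309, 0.1439]
eef_rot: [[-0.097, 0.995, 0.008], [0.995, 0.097, 0.002], [0.001, 0.008, -1.0]]
force: [-3.1, -2.7, 21.3]
opening: 0.005
gripper_force: 10.7
```

>>> jog_arm --series '[0,0,0,0,0,0.2,0,0,0,0,0,0,0,0,0,0,0,0,0,0,0]'

```text
clock: 26.12
eef_pos: [0.5834, 0.231, 0.1437]
eef_rot: [[-0.097, 0.995, 0.011], [0.995, 0.097, 0.002], [0.001, 0.011, -1.0]]
force: [-4.0, -1.0, 29.1]
opening: 0.003
gripper_force: 14.1
```

>>> jog_arm --series '[0,0,0,0,0,-1,0,0,0,0,0,0,-2,0,0,0,0,0,0,-4,0,0,0,0,0,0,-4,0,0,0,0,-2,0,-2,0]'

```text
clock: 26.53
eef_pos: [0.5833, 0.2138, 0.2708]
eef_rot: [[-0.1, 0.995, 0.006], [0.995, 0.1, 0.004], [0.004, 0.006, -1.0]]
force: [1.4, -0.2, 0.3]
opening: 0.005
gripper_force: 0.0
```

>>> jog_arm --series '[0,0,0,-4,0,0,0,0,0,0,-4,0,0,0,0,0,0,0,0,0,0,0,0,0,0,0,0,0,0,0,0,0,0,0,0]'

```text
clock: 26.95
eef_pos: [0.5896, 0.1313, 0.2659]
eef_rot: [[-0.096, 0.995, -0.001], [0.995, 0.096, 0.001], [0.001, -0.001, -1.0]]
force: [-0.9, 0.3, 0.1]
opening: 0.007
gripper_force: 0.0
```

Run:
```python
from h import *
s=sensors.get_state();print(s["eef_pos"],s["clock"],s["force"])
for cam in("side","top"):
  eyes.read_camera(cam)
  for t in("claw_up","web_grip","bracket","canister","cup0","cezve"):
    print(cam,t,[(round(r["conf"],2),np.round(r["centre"][::-1],1).tolist()) for r in eyes.landmark_of(cam,t)[:3]])
```

```text
[0.58963801 0.13128785 0.26586466] 26.95 [-0.94943264  0.29491597  0.13443162]
side claw_up [(0.9, [373.4, 327.9]), (0.85, [263.8, 147.4]), (0.66, [401.7, 406.1])]
side web_grip [(0.91, [372.4, 412.6]), (0.78, [396.3, 327.9]), (0.75, [269.5, 162.6])]
side bracket [(0.97, [264.6, 168.8]), (0.89, [367.9, 353.1]), (0.7, [401.4, 427.4])]
side canister [(0.62, [324.2, 255.0])]
side cup0 [(0.72, [228.8, 256.5]), (0.68, [386.3, 249.7]), (0.63, [381.3, 284.1])]
side cezve [(0.84, [363.9, 214.7])]
top claw_up [(0.98, [121.9, 245.0]), (0.74, [510.6, 219.6]), (0.63, [438.1, 213.9])]
top web_grip [(0.77, [506.2, 247.7]), (0.66, [134.8, 251.4]), (0.5, [131.1, 250.1])]
top bracket [(0.77, [129.5, 248.6]), (0.71, [498.7, 228.1]), (0.65, [427.1, 223.6])]
top canister [(0.92, [288.1, 222.2])]
top cup0 [(0.89, [345.8, 181.8]), (0.81, [304.7, 159.8]), (0.52, [287.5, 220.9])]
top cezve [(0.81, [232.0, 155.0])]
```

```bash
python3 -c "
from rig import job
print(job.hand_in())"
```

```text
the job is handed in; nothing more can be done
None
```

I handed the job in at about 27 s: the canister stands upright on the large bamboo coaster, and the red arm is hooked into both slots and pressed down to a hard stop at its home height (29 N). I didn't directly see the catches snap over the ears: an earlier pull test raised the gripper about 5 mm at 10 N, and I pressed the arm home again after it. The cups and cezve weren't touched.

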